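Clamp a freshly bound report in the desk book press

ROBOT

A 6-joint arm with a two-finger parallel gripper is mounted at the origin on the work surface. World frame = base frame: x ahead of the robot, y to its left, z up, the work surface at z = 0. Lengths are in m, angles in degrees, forces in N, time in s.
With the tool pointing down it reaches from about 0.35 to 0.875 m from the base axis. Payload 4.2 kg.
Tool frame: the origin (TCP) lies between the finger pads; the fingertips stand 17 mm ahead of it and the grasp point (between the pads) lies 2 mm behind it; z points along the fingers, y is the line along which they close (so a half turn about z gives the same grasp; the last joint's range is limited). The gripper opens to 87 mm and grips with 3 to 60 N. Pads are 19 mm wide; open, the fingers measure 117 mm over their backs; the gripper's body (75 mm by 190 mm) begins 51 mm behind the grasp point.
Start: joints at [85.577, 22.042, 0.453, 0, -68.411, -14.817], TCP at [0.206, 0.59, 0.209] pointing down, gripper open.
Joint ranges: [-179.83, 179.83], [-69.29, 118.12], [-61.27, 80.66], [-181.25, 117.63], [-171.15, -9.14], [-177.46, 177.46]. Speed limits (degrees/s): [159.86, 159.86, 180, 180, 180, 180].

INTERFACE

Orientations are given as a 3x3 rotation matrix whose columns are the frame's x, y, z axes.
In Python, from station import sense, capture, r, masks_of gives the robot as it stands.
- The arm moves only by the tool apply_moves, never from a script. Its argument "steps" is a list that holds one entry, the list of rows, each a list of 7 numbers: the opening, from 0 (shut) to 1 (fully open), then the shift along the tool's x, y, z in mm, then the turn, a rotation vector about the tool's x, y, z in rad. A call has 1 to 12 rows; each row shifts and turns the commanded pose from where the row before left it, along the tool's axes as they then stand; what a row does not reach is not made up. A row lasts 1/8 s, in which the tool goes at most 62.5 mm and 10.7 degrees, less where a joint would pass 70% of its speed; a pose out of reach is approached as far as the arm can. A call with a gripper value outside its range is refused whole. The fingers move at their own pace and stop on an object; the grip force is fixed at half the most. Time passes only in rows, so rows that do not move let the fingers close. It gives the time, the measured TCP pose, the force and the opening at its end, in the units of the state.
- sense(): the state, without advancing time (a new reading comes with each control period).
- capture(name): name is "scene" or "top" or "wrist"; returns a dict with "color" (400x640x3 uint8, red, green, blue), "vfov" (degrees; the focal length in pixels is half the picture's height over the tangent of half this angle, whatever the lens; pixels are square), "cx", "cy" (the principal point, pixels), "T" (4x4, takes a point from camera to world coordinates). Camera axes: x right, y down, z forward; pixel columns grow to the right and rows downward; lengths in m; the calibration is good to about 2 mm. The wrist camera is an equidistant fisheye: a pixel r from the principal point sees the ray r / f radians off the axis. A picture is of the moment at which its call begins. There is no depth.
- r.finish_job(): hands the job in, once; it reports no verdict.
Trained networks look in a picture, given as the dict that the camera call returned (one of the last four; its "shot" number tells which), for a name from the list of things; names that differ only in an ending like _2 or _b are one class to them, and where a whole thing is asked for, a point or a joint stands for the part that bears it (a point fixed in the world has none). Each returns a list of dicts, best first, with "confidence" (0 to 1); they miss things now and then, are a little off and sometimes report something else, mostly with a low value. They report only what shows in the picture. A call takes as long as a camera call. They do not tell look-alikes from the thing itself.
- masks_of(picture, thing): "pixels" (400x640 bool, what is visible of it) and "box" ([left, top, width, height] in pixels, round what is visible of it).
The state is a dict: "time_s": time; "joints": joint angles; "joint_velocities": joint speeds; "effort": joint torques, N m; "tcp_pos": TCP position; "ee_rot": TCP orientation; "wrist_force": force on the tool from outside, world axes, zero at the start; "moment": the same for the moment, N m; "gripper_width": opening from 0.0 (shut) to 1.0 (fully open).
Only numpy, scipy, OpenCV 4.12 (cv2) and the standard library are available. Lean on these libraries where they do the work, as an engineer would, in place of code of your own. Each camera call takes 0.05 s, during which the arm holds its last target. There are 200 camera calls.

TASK

Slide the bound report gently into the book press until its spine rests square against the fence at the back. Then wind the crank clockwise until the pad comes down onto the report, snug it firmly but without crushing it, and let go. Leave the other things on the desk where they are.

Things in the scene. Friction and masses are not known exactly. Their poses are not given: they have to be found in the camera images.
- bed: plywood bed of the book press, fixed to the desk, 250 (x) by 270 (y) by 20 mm thick. Origin: centre of its underside, on the desk, straight below the screw axis. Its x axis points from the open front to the back, z up; the report slides in along +x. At its back stands a steel fence 160 mm wide and 35 mm high, front face at x = +95 mm
- bridge: bridge over the bed: two posts 22 mm thick at its x = 0, y = -115 and +115 mm, and a grey crossbar 36 mm wide in x, from 115 to 140 mm above the origin, carrying the screw. Origin: on the screw axis, 0 to 5 mm above the bed's origin; axes as the bed's. In front of the bridge (-x) all is open
- report: hard-cover bound report lying flat on the bed, grey covers, 190 (x) by 140 (y) by about 35 mm thick, about 0.6 kg, rigid. Origin: centre of its underside. Its spine is the +x end, towards the fence; its -x end sticks out of the press and can be pushed. It starts up to 4 degrees askew and may jam at the fence if still askew. It slides at a few newtons; over 60 N is a shove
- spine (a point): middle of the report's spine face, 95 mm along +x from the report's origin and half way up; when seated it is at the fence's face
- fence (a point): foot of the middle of the fence's front face, on the bed's upper side; axes as the bed's
- screw: upright press screw in the bridge, carrying on a short stem a round rubber-faced pad 72 mm across. Origin: on the screw axis; the pad's face is 71 to 79 mm above it, as the stem happens to be set each time, so no pose tells when the pad meets the report. Pad and report give about 1 mm per 50 N. A firm snug is 40 to 110 N on the report; above 140 N it is crushed
- screw_axis (a point): point on the vertical screw axis at the height of the middle of the crank knob. Winding clockwise, seen from above, lowers screw, pad, crank and knob together by 20 mm per turn; the pad meets the report after 0.4 to 1.5 turns. The screw is stiff and stays where it is left: when you stop, it can hold up to 5 N at the knob either way, so read the push while moving
- knob_mid (a point): middle of the crank knob: black upright sleeve, 18 mm diameter, 50 mm high, spinning freely on its pin, 50 mm from the screw axis on a flat steel arm (top 27 mm below this point); nothing else stands as high. Push along the circle: about 5 N turns it freely; once the pad meets the report this rises, by 4.5 N per 70 N under the pad: 9 to 10 N is a good snug, 14 N too much
- cup: white china mug, 80 mm wide, 70 mm high, beside the press; origin: centre of its underside; leave alone
- pen_tub: clear tub of pens, 76 mm wide, 145 mm high with the pens, beside the press; origin: centre of its underside; leave alone
- stapler: black stapler, 150 by 36 by 42 mm, beside the press; origin: centre of its underside; leave alone
There are look-alikes about, which are no part of the job. Of the things like the report, leave any that is purple or red; of the rest the larger one is meant.

How it is judged:
By the outcome, as a careful person would: the job done as asked, in the order asked, and still so for the second after the job is handed in, with the robot touching nothing.
It also fails if it takes over 72 s, if anything falls off the work surface, if the arm or the gripper's body presses on something with over 40 N, if the wrist force passes 120 N, or if a joint passes its speed limit or range.

## Working session

There is one attempt and no reset: what is moved stays moved. The work goes in short steps, Python scripts to look and compute and a tool call to move; the robot and the scene stay as the last step left them, time stands still between calls to the robot, and variables do not carry over. Pictures are saved under pics/ and viewed, on a budget of 10 in all, crops included, one or two more only if the job needs it, and the job is handed in when it is done.

Besides the shell and the picture viewer there is one more tool, called after "Call:" by a JSON object that holds its "fn" and its "kwargs", one argument or row to a line. apply_moves: Moves the arm, as the interface text tells. Its arguments: {"type":"object","properties":{"steps":{"type":"array","items":{"type":"array","items":{"type":"array","items":{"type":"number"}}}}},"required":["steps"]}

```bash
ls; mkdir -p pics
cat > h.py <<'E'
import numpy as np, cv2
from station import sense, capture, r, masks_of
def ray(c,u,v):
    f=200/np.tan(np.radians(c["vfov"])/2)
    d=np.array([(u-c["cx"])/f,(v-c["cy"])/f,1.])
    T=np.array(c["T"]); return T[:3,3],T[:3,:3]@d
def at_z(c,u,v,z):
    o,d=ray(c,u,v); return o+d*(z-o[2])/d[2]
def proj(c,p):
    T=np.array(c["T"]); q=T[:3,:3].T@(np.array(p)-T[:3,3]); f=200/np.tan(np.radians(c["vfov"])/2)
    return q[0]/q[2]*f+c["cx"],q[1]/q[2]*f+c["cy"]
def save(n,img,s=1): cv2.imwrite("pics/"+n,cv2.resize(img[:,:,::-1],None,fx=s,fy=s,interpolation=cv2.INTER_CUBIC))
E
python3 - <<'E'
from h import *
s=sense();print(s["time_s"],s["tcp_pos"],np.round(s["ee_rot"],3).tolist(),s["wrist_force"])
for n in("scene","top"):
    c=capture(n);save(n+"0.png",c["color"],1.25)
    print(n,c["vfov"],c["cx"],c["cy"],np.round(c["T"],3).tolist())
    for t in("bed","bridge","report","screw","knob_mid","cup","pen_tub","stapler"):
        for m in masks_of(c,t): 
            ys,xs=np.nonzero(m["pixels"]);print(t,round(m["confidence"],2),m["box"],xs.mean().round(),ys.mean().round(),len(xs))
E
```

```text
pics
0.0 [0.20572144 0.58949286 0.20756741] [[0.944, -0.33, -0.001], [-0.33, -0.944, -0.002], [0.0, 0.002, -1.0]] [ 0.08804631  0.34096134 -0.93866803]
scene 49.53145279000007 321.6416625154923 198.94838733068946 [[-0.293, 0.684, -0.669, 1.299], [0.956, 0.207, -0.207, 0.265], [-0.003, -0.7, -0.714, 0.994], [0.0, 0.0, 0.0, 1.0]]
bed 0.87 [240.1, 221.2, 114.9, 89.1] 294.0 280.0 4077
bed 0.54 [273.3, 211.2, 61.4, 66.3] 303.0 249.0 1875
bridge 0.86 [247.2, 216.3, 102.0, 55.6] 297.0 238.0 2438
bridge 0.16 [422.7, 278.9, 30.1, 61.0] 437.0 309.0 854
report 0.87 [166.9, 245.6, 53.1, 59.1] 192.0 275.0 1701
report 0.81 [268.7, 214.8, 63.8, 63.1] 303.0 249.0 1855
report 0.69 [255.6, 171.0, 33.7, 35.5] 269.0 189.0 1049
report 0.61 [336.7, 174.3, 72.9, 44.1] 371.0 195.0 2438
screw 0.64 [276.7, 215.3, 36.6, 41.2] 293.0 236.0 730
knob_mid 0.7 [279.6, 218.1, 5.8, 14.5] 283.0 224.0 143
cup 0.71 [410.7, 233.0, 37.0, 43.4] 428.0 256.0 1148
cup 0.39 [424.0, 280.6, 27.5, 59.2] 437.0 309.0 856
pen_tub 0.93 [179.2, 175.7, 35.0, 43.7] 196.0 198.0 976
stapler 0.81 [424.9, 278.0, 25.7, 59.9] 437.0 309.0 884
top 42.7329007720079 315.0116777163997 192.58488807583223 [[0.025, -0.991, 0.135, 0.337], [-1.0, -0.025, 0.002, -0.007], [0.002, -0.135, -0.991, 1.608], [0.0, 0.0, 0.0, 1.0]]
bed 0.84 [276.4, 127.5, 87.6, 80.2] 318.0 163.0 3523
bridge 0.72 [272.1, 136.0, 93.6, 43.1] 319.0 161.0 1583
report 0.94 [297.3, 150.5, 47.9, 62.2] 319.0 189.0 2023
report 0.77 [234.3, 235.7, 73.9, 66.0] 271.0 266.0 2865
report 0.74 [359.8, 223.6, 34.4, 47.8] 376.0 249.0 1387
report 0.68 [375.6, 108.1, 54.1, 51.6] 402.0 133.0 1327
report 0.4 [187.4, 184.0, 38.6, 27.0] 209.0 196.0 679
screw 0.86 [309.5, 134.9, 17.3, 42.1] 320.0 158.0 430
cup 0.75 [187.0, 182.9, 36.4, 26.1] 209.0 196.0 683
pen_tub 0.95 [422.0, 187.1, 29.6, 25.3] 436.0 199.0 602
stapler 0.6 [183.8, 134.3, 20.3, 44.1] 197.0 154.0 626
```

View pics/scene0.png

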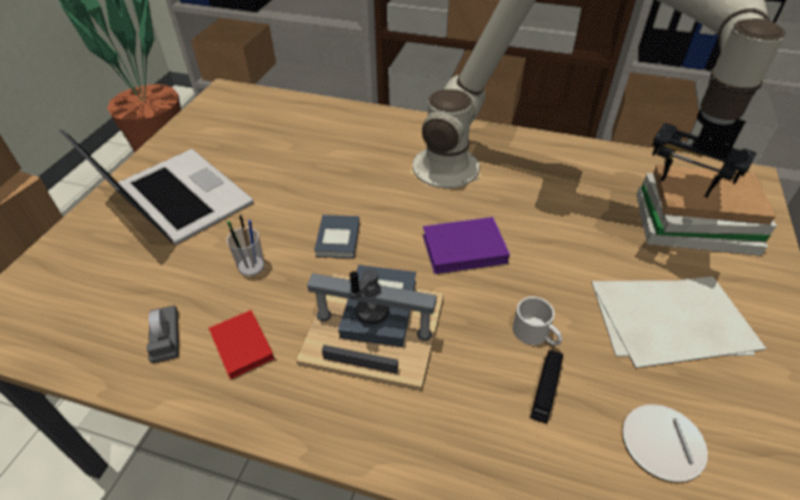

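View pics/top0.png

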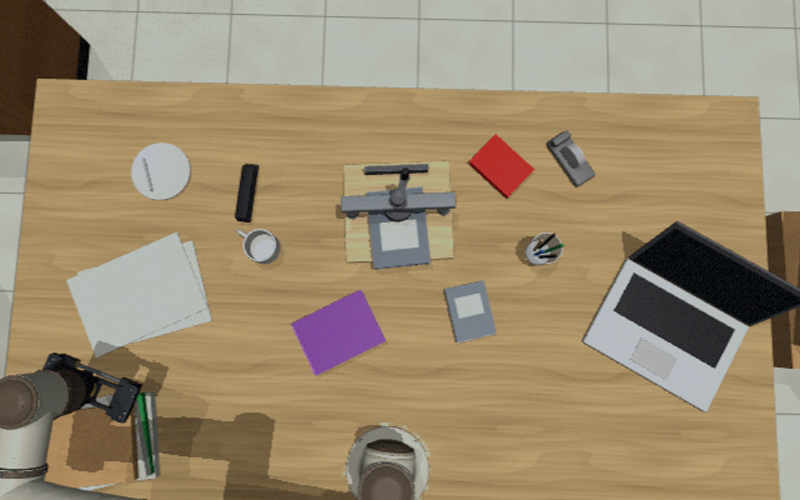

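The scene view (800x500) shows four things like the report: grey in the press (385,300), small grey (338,236), purple (465,244) and red (240,343). Purple and red are excluded, and the larger grey is the one in the press. The top view shows the crank knob behind the crossbar at about (404,175).

```bash
cat >> h.py <<'E'
def quad(m,c,z):
    P=[];ys,xs=np.nonzero(m["pixels"])
    k=cv2.convexHull(np.c_[xs,ys].astype(np.float32))[:,0]
    w=np.array([at_z(c,u,v,z)[:2] for u,v in k],np.float32)*1000
    return cv2.minAreaRect(w), w
E
python3 - <<'E'
from h import *
c=capture("top")
for t,z in(("bed",.02),("bridge",.14),("report",.055),("stapler",.042),("cup",.07),("pen_tub",.1)):
    for m in masks_of(c,t)[:4]:
        q,w=quad(m,c,z);print(t,round(m["confidence"],2),np.round(q[0]),np.round(q[1]),round(q[2],1))
        if t in("bed","report"): print(np.round(cv2.boxPoints(q)).tolist())
c2=capture("scene"); 
m=masks_of(c2,"knob_mid")[0];print(m["box"],m["confidence"])
mk=masks_of(c,"knob_mid");print([ (x["box"],x["confidence"]) for x in mk])
ys,xs=np.nonzero(m["pixels"])
o1,d1=ray(c2,xs.mean(),ys.mean())
# triangulate with knob centre in top pic
u,v=404/1.25,176/1.25
o2,d2=ray(c,u,v)
A=np.c_[d1,-d2];t=np.linalg.lstsq(A,o2-o1,rcond=None)[0];print(o1+d1*t[0],o2+d2*t[1])
a=c["color"][115:225,255:385]; save("topc.png",a,6)
E
```

```text
bed 0.72 [629. -13.] [251. 270.] 3.7
[[495.0, 113.0], [512.0, -156.0], [763.0, -140.0], [746.0, 129.0]]
bridge 0.9 [644. -10.] [119. 268.] 10.6
report 0.85 [323. 123.] [140. 190.] 27.8
[[217.0, 175.0], [306.0, 6.0], [429.0, 71.0], [341.0, 240.0]]
report 0.76 [581. -15.] [194. 140.] 7.3
[[476.0, 43.0], [494.0, -97.0], [686.0, -72.0], [668.0, 67.0]]
report 0.74 [ 744. -267.] [135. 105.] 46.8
[[659.0, -281.0], [736.0, -352.0], [828.0, -254.0], [752.0, -182.0]]
report 0.61 [ 382. -193.] [133. 102.] 14.9
[[304.0, -161.0], [330.0, -259.0], [459.0, -225.0], [433.0, -126.0]]
stapler 0.76 [662. 366.] [ 43. 147.] 85.3
cup 0.84 [526. 319.] [84. 90.] 10.4
pen_tub 0.65 [ 530. -363.] [71. 90.] 45.6
[278.1, 216.3, 7.3, 16.3] 0.67
[]
[ 0.67435162 -0.02602012  0.20921898] [ 0.67352561 -0.02363401  0.20899185]
```

View pics/topc.png

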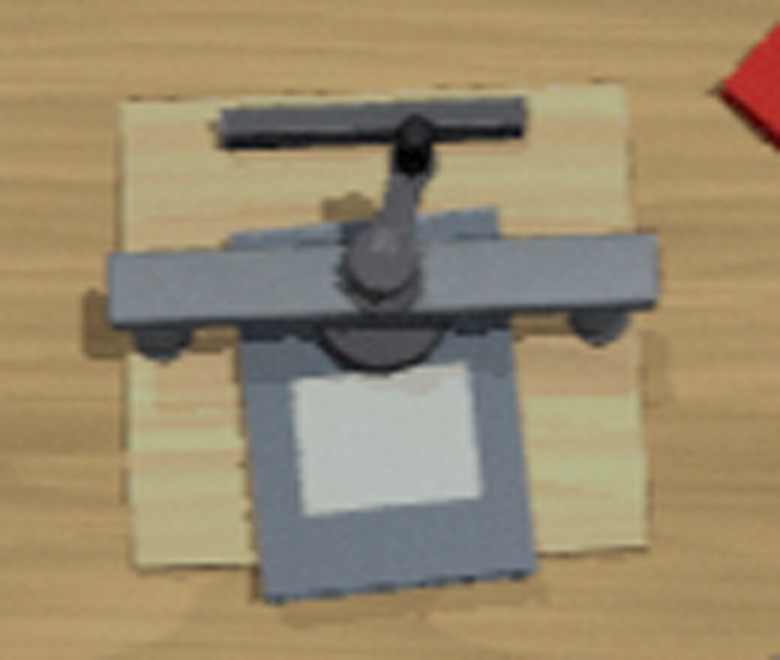

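The crop shows the grey report in the press with its white label. It sits askew at about 7.2° world yaw against the bed's 3.7°, so it is 3.6° off. The fence is behind it at crop (370,120), and the knob at crop (412,150) is about (674,-25,209) mm. The report measures 194x140, which fits. Next I move to in front of the report with the fingers open and aligned with the bed.

Call:
{"fn": "apply_moves", "kwargs": {
  "steps": [
    [[1,0,0,0,0,0,-0.1337],[1,0,0,0,0,0,-0.1337],[1,0,0,0,0,0,-0.1337],[1,17.6,57.2,0,0,0,0],[1,17.6,57.2,0,0,0,0],[1,17.6,57.2,0,0,0,0],[1,17.6,57.2,0,0,0,0],[1,17.6,57.2,0,0,0,0],[1,17.6,57.2,0,0,0,0],[1,17.6,57.2,0,0,0,0],[1,17.6,57.2,0,0,0,0],[1,17.6,57.2,0,0,0,0]]
  ]
}}

```text
time_s: 2.9
tcp_pos: [0.3981, 0.085, 0.2093]
ee_rot: [[0.998, 0.066, 0.002], [0.066, -0.998, 0.001], [0.002, -0.001, -1.0]]
wrist_force: [2.0, 1.2, -0.2]
gripper_width: 0.997
```

Call:
{"fn": "apply_moves", "kwargs": {
  "steps": [
    [[1,17.6,57.2,0,0,0,0],[1,17.6,57.2,0,0,0,0],[1,0,0,0,0,0,0],[1,0,0,0,0,0,0]]
  ]
}}

```text
time_s: 3.4
tcp_pos: [0.44, -0.0253, 0.2086]
ee_rot: [[0.998, 0.064, -0.0], [0.064, -0.998, 0.0], [-0.0, -0.0, -1.0]]
wrist_force: [-0.1, -0.6, -0.0]
gripper_width: 1.002
```

Call:
{"fn": "apply_moves", "kwargs": {
  "steps": [
    [[1,0,0,41,0,0,0],[1,0,0,41,0,0,0],[1,0,0,41,0,0,0],[1,0,0,39,0,0,0],[1,0,0,0,0,0,0],[1,10,0,0,0,0,0],[1,10,0,0,0,0,0],[1,5,0,0,0,0,0],[1,3,0,0,0,0,0],[1,3,0,0,0,0,0],[1,3,0,0,0,0,0],[1,3,0,0,0,0,0]]
  ]
}}

```text
time_s: 4.9
tcp_pos: [0.4772, -0.0228, 0.0466]
ee_rot: [[0.998, 0.065, -0.0], [0.065, -0.998, -0.0], [-0.0, 0.0, -1.0]]
wrist_force: [0.5, 0.3, 0.1]
gripper_width: 0.996
```

Call:
{"fn": "apply_moves", "kwargs": {
  "steps": [
    [[1,3,0,0,0,0,0],[1,3,0,0,0,0,0],[1,3,0,0,0,0,0],[1,3,0,0,0,0,0],[1,3,0,0,0,0,0],[1,3,0,0,0,0,0],[1,3,0,0,0,0,0]]
  ]
}}

```text
time_s: 5.78
tcp_pos: [0.4982, -0.0214, 0.0466]
ee_rot: [[0.998, 0.065, -0.0], [0.065, -0.998, 0.0], [-0.0, -0.0, -1.0]]
wrist_force: [0.1, -0.1, 0.3]
gripper_width: 1.001
```

Run:
```python
from h import *
c=capture("top");m=[x for x in masks_of(c,"report") if abs(x["box"][0]-300)<25]
for x in m: q,w=quad(x,c,.055);print(x["confidence"],q)
a=c["color"][125:265,240:400]; 
c=capture("scene");b=c["color"][160:300,210:370]
save("push1.png",np.hstack([a,b]),2.5)
```

```text
0.74 ((617.9050903320312, -8.686538696289062), (120.34646606445312, 142.15463256835938), 7.3275275230407715)
```

View pics/push1.png

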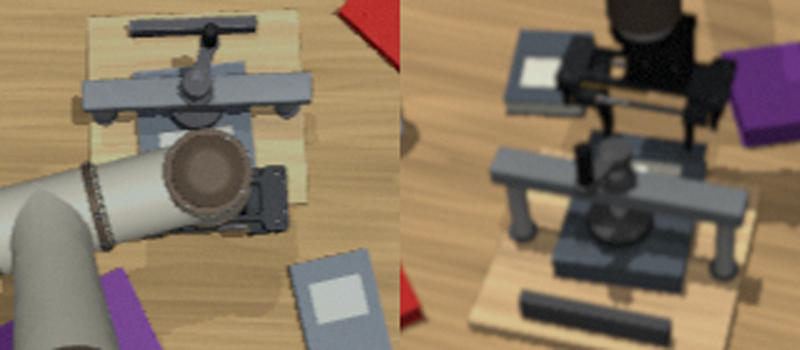

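The report hasn't moved: its spine is still at about (677,-) and yaw is 7.3°. The fingers appear behind its near end. I'll check the projections before pushing on.

Run:
```python
from h import *
c=capture("scene");s=sense();R=np.array(s["ee_rot"]);p=np.array(s["tcp_pos"]);img=c["color"].copy()
img=cv2.resize(img[200:280,250:350],None,fx=8,fy=6*8/6,interpolation=cv2.INTER_CUBIC)
def dot(P,col):
    u,v=proj(c,P);cv2.circle(img,(int((u-250+.5)*8),int((v-200+.5)*8)),4,col,-1)
for y in(-.05,.05):
    for x in(-.0095,.0095): dot(p+R@[x,y,.017],(255,0,0))
dot(p,(255,255,0))
for q in([.476,.043],[.494,-.097],[.686,-.072],[.668,.067]): dot([*q,.055],(0,255,0))
save("proj.png",img);print(s["wrist_force"])
```

```text
[0.80635014 0.43817514 0.85542162]
```

View pics/proj.png

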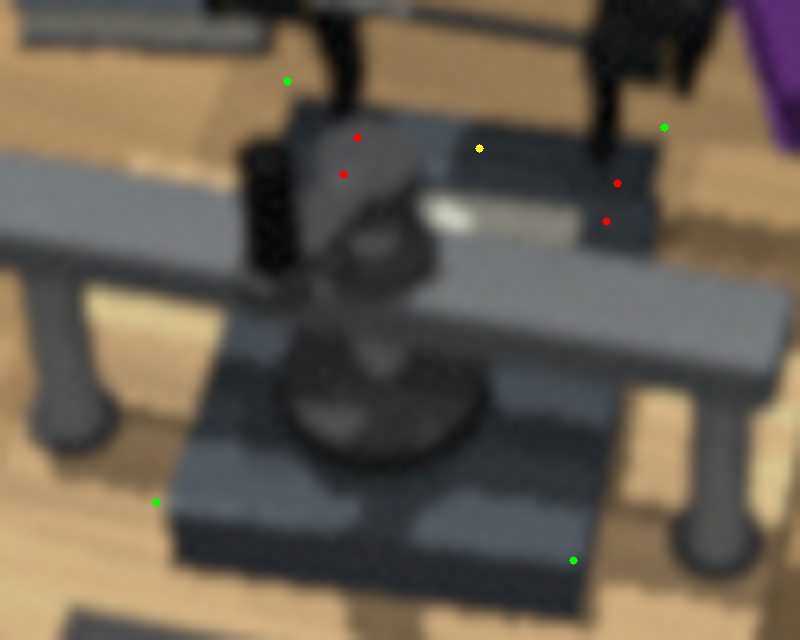

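The overlay shows the fingers just behind the report's near edge, and contact is close. My near edge was a few mm off because the front face shows in the top view. I'll creep on and watch the force.

Call:
{"fn": "apply_moves", "kwargs": {
  "steps": [
    [[1,2.5,0,0,0,0,0],[1,2.5,0,0,0,0,0]]
  ]
}}

```text
time_s: 6.22
tcp_pos: [0.5032, -0.021, 0.0467]
ee_rot: [[0.998, 0.065, 0.0], [0.065, -0.998, 0.0], [0.0, 0.0, -1.0]]
wrist_force: [1.0, 0.7, 0.8]
gripper_width: 1.002
```

Call:
{"fn": "apply_moves", "kwargs": {
  "steps": [
    [[1,2.5,0,0,0,0,0],[1,2.5,0,0,0,0,0]]
  ]
}}

```text
time_s: 6.48
tcp_pos: [0.5082, -0.0207, 0.0466]
ee_rot: [[0.998, 0.065, -0.0], [0.065, -0.998, -0.0], [-0.0, 0.0, -1.0]]
wrist_force: [-0.1, 0.8, 0.5]
gripper_width: 1.004
```

Call:
{"fn": "apply_moves", "kwargs": {
  "steps": [
    [[1,2.5,0,0,0,0,0],[1,2.5,0,0,0,0,0]]
  ]
}}

```text
time_s: 6.72
tcp_pos: [0.5132, -0.0204, 0.0466]
ee_rot: [[0.998, 0.065, -0.0], [0.065, -0.998, -0.0], [-0.0, 0.0, -1.0]]
wrist_force: [0.5, 0.8, 0.7]
gripper_width: 1.0
```

Run:
```python
from h import *
c=capture("top");
for x in masks_of(c,"report"):
    q,w=quad(x,c,.055);print(round(x["confidence"],2),np.round(q[0]),np.round(q[1]),q[2])
b=c["color"][130:210,270:370]
d=capture("wrist");print(d["vfov"],d["cx"],d["cy"])
save("w1.png",np.vstack([d["color"],cv2.resize(b,(640,512),interpolation=cv2.INTER_CUBIC)[:180]]))
```

```text
0.87 [325. 123.] [135. 189.] 26.591392517089844
0.86 [635. -11.] [ 91. 142.] 1.4771809577941895
0.71 [ 744. -269.] [132. 109.] 46.75227355957031
0.56 [ 382. -194.] [133. 101.] 14.392600059509277
65.70646984690485 317.29377910753567 202.5772254067181
```

View pics/w1.png

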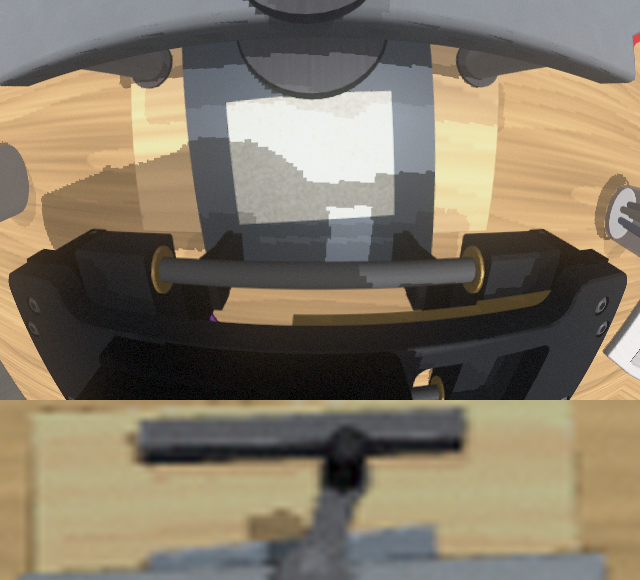

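The wrist view shows the fingers near the report's front edge, at about (215,270) and (420,270), and the spine has still not moved. I'll project the known points into this fisheye view to find the offset.

```bash
cat >> h.py <<'E'
def fproj(c,P):
    T=np.array(c["T"]);q=T[:3,:3].T@(np.array(P)-T[:3,3]);f=200/np.tan(np.radians(c["vfov"])/2)
    n=np.hypot(q[0],q[1]);th=np.arctan2(n,q[2]);return c["cx"]+f*th*q[0]/n,c["cy"]+f*th*q[1]/n
def fray_z(c,u,v,z):
    T=np.array(c["T"]);f=200/np.tan(np.radians(c["vfov"])/2);a=u-c["cx"];b=v-c["cy"];n=np.hypot(a,b);t=n/f
    d=T[:3,:3]@np.array([np.sin(t)*a/n,np.sin(t)*b/n,np.cos(t)]);o=T[:3,3];return o+d*(z-o[2])/d[2]
E
python3 - <<'E'
from h import *
d=capture("wrist");s=sense();R=np.array(s["ee_rot"]);p=np.array(s["tcp_pos"]);img=d["color"].copy()
print(np.round(d["T"],3).tolist())
def dot(P,col):
    u,v=fproj(d,P);print(np.round(P,3),round(u),round(v));cv2.circle(img,(int(u),int(v)),3,col,-1)
for y in(-.0435,.0435):
    for x in(-.0095,.0095): dot(p+R@[x,y,.017],(255,0,0))
dot(p,(255,255,0))
for q in([.476,.043],[.494,-.097]): dot([*q,.055],(0,255,0))
# label corners and report side edges on z=.055
for u,v in((227,101),(391,91),(239,224),(394,213),(183,80),(430,80)): print(u,v,np.round(fray_z(d,u,v,.055),3))
save("w2.png",img)
E
```

```text
[[0.065, -0.963, -0.262, 0.585], [-0.998, -0.063, -0.018, -0.016], [0.0, 0.263, -0.965, 0.223], [0.0, 0.0, 0.0, 1.0]]
[0.501 0.022 0.03 ] 254 244
[0.52  0.024 0.03 ] 252 217
[ 0.506 -0.064  0.03 ] 380 244
[ 0.525 -0.063  0.03 ] 382 217
[ 0.513 -0.02   0.047] 317 241
[0.476 0.043 0.055] 217 290
[ 0.494 -0.097  0.055] 433 278
227 101 [0.594 0.034 0.055]
391 91 [ 0.605 -0.055  0.055]
239 224 [0.523 0.026 0.055]
394 213 [ 0.536 -0.064  0.055]
183 80 [0.607 0.062 0.055]
430 80 [ 0.614 -0.077  0.055]
```

View pics/w2.png

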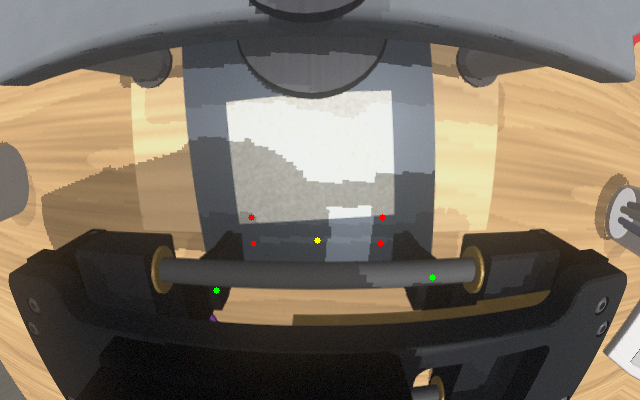

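Run:
```python
from h import *
c=capture("scene");t=capture("top")
print("scene near corners",[np.round(at_z(c,u,v,.055),3) for u,v in((287,212.4),(331.4,218))])
print("scene spine top corners",[np.round(at_z(c,u,v,.055),3) for u,v in((272,263),(323.5,270))])
f=lambda x,y:(255+x/6-.5,115+y/6-.5)
for n,x,y in(("near L",262,585),("near R",535,560),("nearLbot",265,602),("spineL",235,235),("spineR",497,208),("labelNL",303,515),("bedNL",135,565),("bedNR",648,548)):
    print(n,np.round(at_z(t,*f(x,y),.02 if 'bed' in n else .055),3))
w=capture("wrist")["color"]; s=sense();print(s["tcp_pos"],s["wrist_force"])
save("w3.png",w[190:330,180:460],2.8)
```

```text
scene near corners [array([ 0.503, -0.089,  0.055]), array([0.487, 0.042, 0.055])]
scene spine top corners [array([ 0.686, -0.064,  0.055]), array([0.668, 0.073, 0.055])]
near L [0.486 0.046 0.055]
near R [ 0.503 -0.093  0.055]
nearLbot [0.478 0.044 0.055]
spineL [0.667 0.065 0.055]
spineR [ 0.685 -0.07   0.055]
labelNL [0.523 0.026 0.055]
bedNL [0.499 0.113 0.02 ]
bedNR [ 0.514 -0.153  0.02 ]
[ 0.5128717  -0.02037703  0.04662434] [ 0.30839649  0.0829142  -0.28996711]
```

View pics/w3.png

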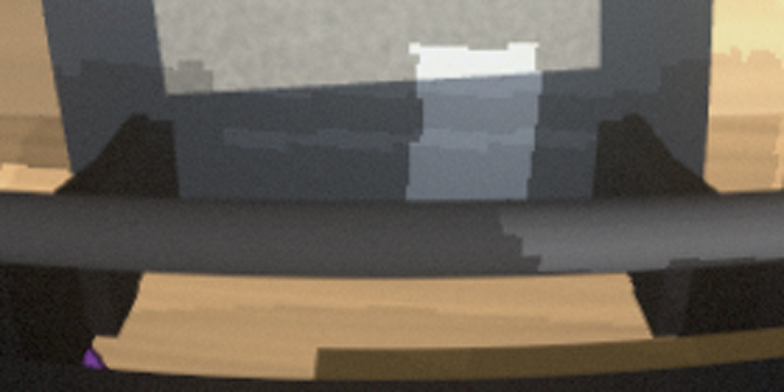

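The fingers look as though they are over the report. Both the wrist and scene views put the visible tips at z≈0.055–0.06, higher than the nominal 0.03, so an open gripper's tips probably retract. I'll back off to clear desk and measure the tip height against opening.

Call:
{"fn": "apply_moves", "kwargs": {
  "steps": [
    [[1,-25,0,0,0,0,0],[1,-25,0,0,0,0,0],[1,-25,0,0,0,0,0],[1,0,0,0,0,0,0]]
  ]
}}

```text
time_s: 7.58
tcp_pos: [0.4364, -0.0256, 0.0467]
ee_rot: [[0.998, 0.065, -0.001], [0.065, -0.998, -0.0], [-0.001, 0.0, -1.0]]
wrist_force: [-0.1, 0.2, -0.2]
gripper_width: 1.0
```

Run:
```python
from h import *
c=capture("scene");s=sense();R=np.array(s["ee_rot"]);p=np.array(s["tcp_pos"])
img=cv2.resize(c["color"][170:240,260:360],None,fx=8,fy=8,interpolation=cv2.INTER_CUBIC)
def dot(P,col):
    u,v=proj(c,P);cv2.circle(img,(int((u-260+.5)*8),int((v-170+.5)*8)),3,col,-1)
for y in(-.05,.05):
    for z in(.017,.007,-.003): dot(p+R@[0,y,z],(255,0,0))
dot(p,(255,255,0))
save("tips.png",img);print(p,s["wrist_force"],[np.round(proj(c,p+R@[0,.05,z]),1) for z in (.017,.007,-.003)])
```

```text
[ 0.43825658 -0.02524543  0.04702242] [ 0.57528338 -0.41521034  0.17760815] [array([298.6, 204.7]), array([298.5, 202.5]), array([298.3, 200.2])]
```

View pics/tips.png

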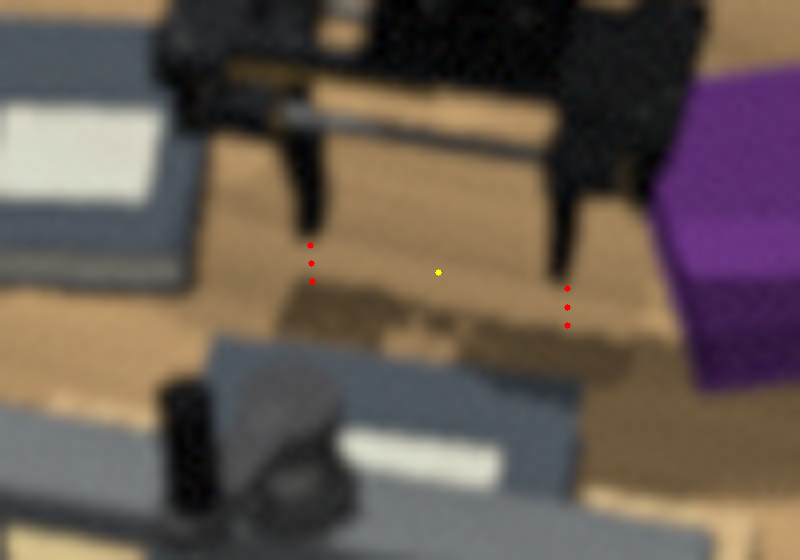

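The fully open tips end about 6 mm behind the TCP, so at z≈0.053 they were brushing over the report's top. Its spine did not move. I'll lower by 17 mm so the tips are at about z=0.036, then push again.

Call:
{"fn": "apply_moves", "kwargs": {
  "steps": [
    [[1,0,0,9,0,0,0],[1,0,0,8,0,0,0],[1,10,0,0,0,0,0],[1,10,0,0,0,0,0],[1,4,0,0,0,0,0],[1,4,0,0,0,0,0],[1,4,0,0,0,0,0],[1,4,0,0,0,0,0]]
  ]
}}

```text
time_s: 8.62
tcp_pos: [0.4743, -0.0229, 0.0297]
ee_rot: [[0.998, 0.065, 0.0], [0.065, -0.998, 0.0], [0.0, -0.0, -1.0]]
wrist_force: [0.4, 0.4, 0.8]
gripper_width: 0.997
```

Call:
{"fn": "apply_moves", "kwargs": {
  "steps": [
    [[1,3,0,0,0,0,0],[1,3,0,0,0,0,0],[1,3,0,0,0,0,0],[1,3,0,0,0,0,0]]
  ]
}}

```text
time_s: 9.12
tcp_pos: [0.483, -0.0226, 0.0291]
ee_rot: [[0.998, 0.065, -0.006], [0.065, -0.998, -0.001], [-0.006, 0.001, -1.0]]
wrist_force: [-4.8, 1.7, 3.5]
gripper_width: 1.002
```

Call:
{"fn": "apply_moves", "kwargs": {
  "steps": [
    [[1,3,0,0,0,0,0],[1,3,0,0,0,0,0],[1,3,0,0,0,0,0],[1,3,0,0,0,0,0]]
  ]
}}

```text
time_s: 9.62
tcp_pos: [0.495, -0.0217, 0.0291]
ee_rot: [[0.998, 0.065, -0.006], [0.065, -0.998, -0.001], [-0.006, 0.001, -1.0]]
wrist_force: [-5.5, 1.9, 3.3]
gripper_width: 1.0
```

Contact is made and the report slides at about 5 N.

Call:
{"fn": "apply_moves", "kwargs": {
  "steps": [
    [[1,3,0,0,0,0,0],[1,3,0,0,0,0,0],[1,3,0,0,0,0,0],[1,3,0,0,0,0,0],[1,3,0,0,0,0,0]]
  ]
}}

```text
time_s: 10.25
tcp_pos: [0.5087, -0.0215, 0.029]
ee_rot: [[0.998, 0.064, -0.009], [0.064, -0.998, -0.002], [-0.009, 0.001, -1.0]]
wrist_force: [-6.5, -1.6, 6.3]
gripper_width: 0.999
```

Call:
{"fn": "apply_moves", "kwargs": {
  "steps": [
    [[1,2,0,0,0,0,0],[1,2,0,0,0,0,0],[1,2,0,0,0,0,0],[1,2,0,0,0,0,0]]
  ]
}}

```text
time_s: 10.75
tcp_pos: [0.5167, -0.021, 0.029]
ee_rot: [[0.998, 0.064, -0.009], [0.064, -0.998, -0.002], [-0.009, 0.001, -1.0]]
wrist_force: [-6.3, -0.1, 5.1]
gripper_width: 0.999
```

Call:
{"fn": "apply_moves", "kwargs": {
  "steps": [
    [[1,1,0,0,0,0,0],[1,1,0,0,0,0,0],[1,1,0,0,0,0,0]]
  ]
}}

```text
time_s: 11.12
tcp_pos: [0.5197, -0.0207, 0.029]
ee_rot: [[0.998, 0.064, -0.009], [0.064, -0.998, -0.002], [-0.009, 0.001, -1.0]]
wrist_force: [-6.8, -0.4, 4.5]
gripper_width: 1.0
```

Call:
{"fn": "apply_moves", "kwargs": {
  "steps": [
    [[1,1,0,0,0,0,0],[1,1,0,0,0,0,0]]
  ]
}}

```text
time_s: 11.38
tcp_pos: [0.5217, -0.0206, 0.029]
ee_rot: [[0.998, 0.064, -0.009], [0.064, -0.998, -0.002], [-0.009, 0.001, -1.0]]
wrist_force: [-7.6, -0.8, 5.6]
gripper_width: 1.001
```

Call:
{"fn": "apply_moves", "kwargs": {
  "steps": [
    [[1,1,0,0,0,0,0],[1,1,0,0,0,0,0],[1,1,0,0,0,0,0]]
  ]
}}

```text
time_s: 11.75
tcp_pos: [0.5247, -0.0204, 0.029]
ee_rot: [[0.998, 0.064, -0.009], [0.064, -0.998, -0.002], [-0.009, 0.001, -1.0]]
wrist_force: [-8.0, -0.4, 6.0]
gripper_width: 1.0
```

Call:
{"fn": "apply_moves", "kwargs": {
  "steps": [
    [[1,1,0,0,0,0,0],[1,1,0,0,0,0,0]]
  ]
}}

```text
time_s: 12.0
tcp_pos: [0.5252, -0.0204, 0.029]
ee_rot: [[0.998, 0.064, -0.012], [0.064, -0.998, -0.002], [-0.012, 0.001, -1.0]]
wrist_force: [-12.1, 0.9, 9.7]
gripper_width: 0.999
```

Run:
```python
from h import *
s=sense();print(s["wrist_force"],s["moment"])
c=capture("scene");t=capture("top")
for x in masks_of(t,"report")[:3]: print(x["box"])
a=c["color"][205:305,235:360];b=t["color"][122:172,270:370]
save("seat.png",np.vstack([cv2.resize(a,(625,400)) if 0 else cv2.resize(a,(500,400),interpolation=cv2.INTER_CUBIC),cv2.resize(b[:40],(500,200),interpolation=cv2.INTER_CUBIC)]))
```

```text
[-12.076306     0.89640869   9.72035303] [2.98278229e-01 3.38266662e+00 2.00245679e-03]
[358.5, 222.7, 32.8, 52.6]
[298.8, 138.1, 46.5, 45.8]
[379.3, 107.2, 50.2, 52.5]
```

View pics/seat.png

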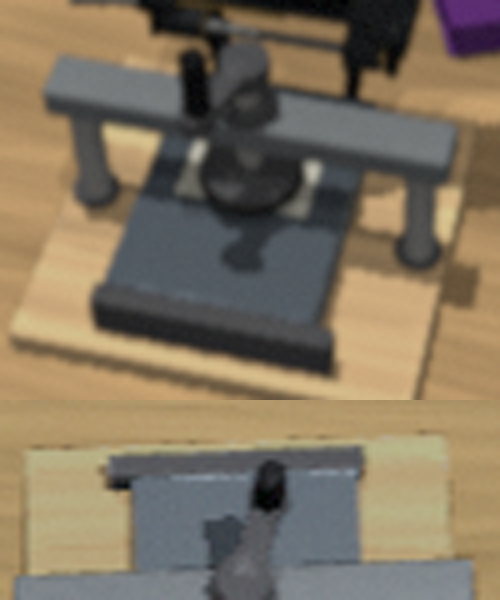

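The report's spine lies parallel to and against the fence: scene crop edge (105,290)–(325,335), and the spine line meets the fence in the top crop. The force rose to 12 N as the motion stalled. I'll give one more gentle nudge to make sure it is square.

Call:
{"fn": "apply_moves", "kwargs": {
  "steps": [
    [[1,1.5,0,0,0,0,0],[1,1.5,0,0,0,0,0],[1,0,0,0,0,0,0]]
  ]
}}

```text
time_s: 12.52
tcp_pos: [0.5251, -0.0206, 0.0287]
ee_rot: [[0.998, 0.063, -0.018], [0.063, -0.998, -0.003], [-0.018, 0.002, -1.0]]
wrist_force: [-16.5, 1.6, 13.0]
gripper_width: 1.002
```

Call:
{"fn": "apply_moves", "kwargs": {
  "steps": [
    [[1,-10,0,0,0,0,0],[1,-20,0,0,0,0,0],[1,-20,0,0,0,0,0],[1,0,0,-55,0,0,0],[1,0,0,-55,0,0,0],[1,0,0,-55,0,0,0],[1,0,0,-55,0,0,0],[1,0,0,-55,0,0,0],[0.5,55,0,0,0,0,0],[0.5,55,0,0,0,0,0],[0.5,0,0,0,0,0,0],[0.5,0,0,0,0,0,0]]
  ]
}}

```text
time_s: 14.02
tcp_pos: [0.5939, -0.0151, 0.3041]
ee_rot: [[0.998, 0.065, -0.001], [0.065, -0.998, -0.0], [-0.001, 0.0, -1.0]]
wrist_force: [-0.5, 0.0, -0.3]
gripper_width: 0.628
```

Run:
```python
from h import *
d=capture("wrist");s=sense();print(s["tcp_pos"],s["wrist_force"],np.round(d["T"],4).tolist())
for t in("knob_mid","screw","bridge"):
    for m in masks_of(d,t)[:2]:
        ys,xs=np.nonzero(m["pixels"]);print(t,m["confidence"],m["box"],xs.mean(),ys.mean())
        if t=="knob_mid": 
            for z in(.2,.21,.22,.235): print(z,fray_z(d,xs.mean(),ys.mean(),z))
c=capture("scene")
for m in masks_of(c,"knob_mid")[:1]:
    ys,xs=np.nonzero(m["pixels"]);print(m["box"],m["confidence"],xs.mean(),ys.mean())
save("w4.png",d["color"],1.2)
```

```text
[ 0.59347824 -0.01520035  0.30483566] [-0.61974818  0.57317192  0.50094919] [[0.0654, -0.9627, -0.2624, 0.666], [-0.9979, -0.0629, -0.0178, -0.0105], [0.0006, 0.263, -0.9648, 0.4807], [0.0, 0.0, 0.0, 1.0]]
knob_mid 0.61 [324.4, 94.6, 21.9, 22.8] 333.5352798053528 104.27980535279805
0.2 [ 0.68141964 -0.0242074   0.2       ]
0.21 [ 0.68087095 -0.02371924  0.21      ]
0.22 [ 0.68032226 -0.02323108  0.22      ]
0.235 [ 0.67949922 -0.02249884  0.235     ]
screw 0.86 [293.5, 94.2, 52.9, 78.6] 320.14372375174986 134.9888007466169
screw 0.35 [199.5, 92.9, 233.5, 79.8] 316.1327482781604 147.12519440124416
bridge 0.58 [196.9, 90.8, 237.8, 81.4] 315.94164876173244 147.1441818387425
bridge 0.22 [290.4, 92.9, 52.8, 80.7] 319.61 135.1759090909091
[278.4, 216.6, 9.7, 19.9] 0.61 282.9830508474576 224.54237288135593
```

View pics/w4.png

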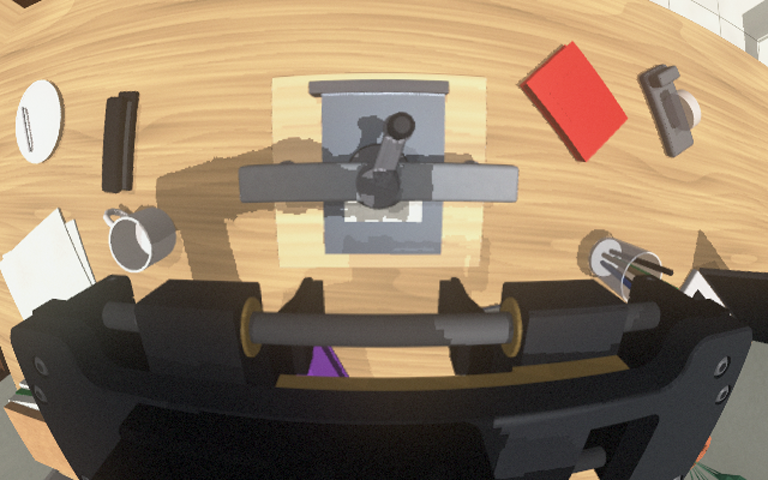

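The wrist view shows the report square against the fence. The knob is at (400,125)/1.2 and the screw hub at (380,185)/1.2. Now I work out the axis, the knob height and the circle.

Run:
```python
from h import *
d=capture("wrist");c=capture("scene")
mk=masks_of(d,"knob_mid")[0];ys,xs=np.nonzero(mk["pixels"]);m2=masks_of(c,"knob_mid")[0];y2,x2=np.nonzero(m2["pixels"])
print(mk["box"],m2["box"])
K=fray_z(d,xs.mean(),ys.mean(),.21);o1,d1=d["T"][:3,3],K-d["T"][:3,3]
o2,d2=ray(c,x2.mean(),y2.mean())
t=np.linalg.lstsq(np.c_[d1,-d2],o2-o1,rcond=None)[0];print("knob",o1+d1*t[0],o2+d2*t[1])
# upright-rod ends in scene: top and bottom row of mask at column mean
for v in (y2.min(),y2.max()): 
    o,dd=ray(c,x2.mean(),v); 
    # height where ray passes nearest x of knob
    k=(K[0]-o[0])/dd[0]; print("row",v,(o+dd*k))
print("bar centre",fray_z(d,315.9,152.9,.14),"bar ends",fray_z(d,200,153,.14),fray_z(d,431.7,153,.14))
print("bed corners",[np.round(fray_z(d,u/1.2,v/1.2,.02),3) for u,v in((272,77),(487,77),(279,266),(486,268))])
print("fence top ends",[np.round(fray_z(d,u/1.2,v/1.2,.055),3) for u,v in((322,95),(447,95))])
```

```text
Traceback (most recent call last):
IndexError: list index out of range
```

Run:
```python
from h import *
d=capture("wrist");c=capture("scene")
for i in range(4):
    M=masks_of(c,"knob_mid")
    if M: break
    c=capture("scene")
y2,x2=np.nonzero(M[0]["pixels"]);print(M[0]["box"])
K=fray_z(d,333.5,104.2,.21);o1,d1=d["T"][:3,3],K-d["T"][:3,3]
o2,d2=ray(c,x2.mean(),y2.mean())
t=np.linalg.lstsq(np.c_[d1,-d2],o2-o1,rcond=None)[0];print("knob",o1+d1*t[0],o2+d2*t[1])
for v in (y2.min(),y2.max()): 
    o,dd=ray(c,x2.mean(),v);k=(K[0]-o[0])/dd[0]; print("row",v,(o+dd*k))
print("bar centre",fray_z(d,315.9,152.9,.14),"bar ends",fray_z(d,200,153,.14),fray_z(d,431.7,153,.14))
print("bed corners",[np.round(fray_z(d,u/1.2,v/1.2,.02),3) for u,v in((272,77),(487,77),(279,266),(486,268))])
print("fence/spine ends",[np.round(fray_z(d,u/1.2,v/1.2,.055),3) for u,v in((322,95),(447,95))])
```

```text
[282.9, 217.1, 2.5, 16.1]
knob [ 0.68055978 -0.02335745  0.2155232 ] [ 0.68044982 -0.02306657  0.21550298]
row 217 [ 0.6808706  -0.02078409  0.24529574]
row 233 [ 0.6808706  -0.02500528  0.18609591]
bar centre [ 0.62968672 -0.01142085  0.14      ] bar ends [0.6235418  0.12286153 0.14      ] [ 0.64099086 -0.1448044   0.14      ]
bed corners [array([0.747, 0.132, 0.02 ]), array([ 0.765, -0.138,  0.02 ]), array([0.5  , 0.116, 0.02 ]), array([ 0.515, -0.163,  0.02 ])]
fence/spine ends [array([0.72 , 0.06 , 0.055]), array([ 0.73 , -0.082,  0.055])]
```

The knob middle comes out at (680.5,-23.3,215.5) mm and the axis at about (631.8,-12.1). That gives a radius near 50.8 mm and crank angle -13°, which fits. Next I move above the knob and descend.

Call:
{"fn": "apply_moves", "kwargs": {
  "steps": [
    [[0.5,43.2,6.8,0,0,0,0],[0.5,43.1,6.9,0,0,0,0],[0.5,0,0,0,0,0,0],[0.5,0,0,30,0,0,0],[0.5,0,0,30,0,0,0],[0.5,0,0,28,0,0,0],[0.5,0,0,0,0,0,0]]
  ]
}}

```text
time_s: 15.55
tcp_pos: [0.6788, -0.0232, 0.2144]
ee_rot: [[0.998, 0.065, -0.006], [0.065, -0.998, -0.001], [-0.006, 0.0, -1.0]]
wrist_force: [0.3, 0.8, 0.4]
gripper_width: 0.5
```

Call:
{"fn": "apply_moves", "kwargs": {
  "steps": [
    [[0.1,0,0,0,0,0,0],[0.1,0,0,0,0,0,0],[0.1,0,0,0,0,0,0],[0.1,0,0,0,0,0,0],[0.1,0,0,0,0,0,0],[0.1,0,0,0,0,0,0]]
  ]
}}

```text
time_s: 16.3
tcp_pos: [0.6812, -0.0228, 0.2176]
ee_rot: [[0.998, 0.066, 0.001], [0.066, -0.998, 0.0], [0.001, -0.0, -1.0]]
wrist_force: [-0.4, 2.7, 3.5]
gripper_width: 0.179
```

Run:
```python
import numpy as np
c,s=np.cos(np.radians(3.7)),np.sin(np.radians(3.7))
def row(a,b):
    p=lambda f:50*np.array([np.cos(np.radians(f)),np.sin(np.radians(f))])
    d=p(b)-p(a);return [.1,round(d[0]*c+d[1]*s,2),round(d[0]*s-d[1]*c,2),round((a-b)/18,2),0,0,0]
for k in range(24):
    a=-13-15*k;print(a-15,row(a,a-15), "tangent",np.round([np.sin(np.radians(a-15)),-np.cos(np.radians(a-15))],2))
```

```text
-28 [0.1, np.float64(-5.35), np.float64(11.91), 0.83, 0, 0, 0] tangent [-0.47 -0.88]
-43 [0.1, np.float64(-8.25), np.float64(10.12), 0.83, 0, 0, 0] tangent [-0.68 -0.73]
-58 [0.1, np.float64(-10.59), np.float64(7.64), 0.83, 0, 0, 0] tangent [-0.85 -0.53]
-73 [0.1, np.float64(-12.2), np.float64(4.64), 0.83, 0, 0, 0] tangent [-0.96 -0.29]
-88 [0.1, np.float64(-12.99), np.float64(1.32), 0.83, 0, 0, 0] tangent [-1.   -0.03]
-103 [0.1, np.float64(-12.88), np.float64(-2.09), 0.83, 0, 0, 0] tangent [-0.97  0.22]
-118 [0.1, np.float64(-11.91), np.float64(-5.35), 0.83, 0, 0, 0] tangent [-0.88  0.47]
-133 [0.1, np.float64(-10.12), np.float64(-8.25), 0.83, 0, 0, 0] tangent [-0.73  0.68]
-148 [0.1, np.float64(-7.64), np.float64(-10.59), 0.83, 0, 0, 0] tangent [-0.53  0.85]
-163 [0.1, np.float64(-4.64), np.float64(-12.2), 0.83, 0, 0, 0] tangent [-0.29  0.96]
-178 [0.1, np.float64(-1.32), np.float64(-12.99), 0.83, 0, 0, 0] tangent [-0.03  1.  ]
-193 [0.1, np.float64(2.09), np.float64(-12.88), 0.83, 0, 0, 0] tangent [0.22 0.97]
-208 [0.1, np.float64(5.35), np.float64(-11.91), 0.83, 0, 0, 0] tangent
[... 242 characters left out ...]
] tangent [0.96 0.29]
-268 [0.1, np.float64(12.99), np.float64(-1.32), 0.83, 0, 0, 0] tangent [1.   0.03]
-283 [0.1, np.float64(12.88), np.float64(2.09), 0.83, 0, 0, 0] tangent [ 0.97 -0.22]
-298 [0.1, np.float64(11.91), np.float64(5.35), 0.83, 0, 0, 0] tangent [ 0.88 -0.47]
-313 [0.1, np.float64(10.12), np.float64(8.25), 0.83, 0, 0, 0] tangent [ 0.73 -0.68]
-328 [0.1, np.float64(7.64), np.float64(10.59), 0.83, 0, 0, 0] tangent [ 0.53 -0.85]
-343 [0.1, np.float64(4.64), np.float64(12.2), 0.83, 0, 0, 0] tangent [ 0.29 -0.96]
-358 [0.1, np.float64(1.32), np.float64(12.99), 0.83, 0, 0, 0] tangent [ 0.03 -1.  ]
-373 [0.1, np.float64(-2.09), np.float64(12.88), 0.83, 0, 0, 0] tangent [-0.22 -0.97]
```

Call:
{"fn": "apply_moves", "kwargs": {
  "steps": [
    [[0.1,-5.35,11.9,0.83,0,0,0],[0.1,-8.25,10.1,0.83,0,0,0],[0.1,-10.6,7.65,0.83,0,0,0]]
  ]
}}

```text
time_s: 16.68
tcp_pos: [0.6599, -0.0525, 0.2152]
ee_rot: [[0.998, 0.066, 0.004], [0.066, -0.998, 0.003], [0.005, -0.003, -1.0]]
wrist_force: [-0.1, 9.0, 5.5]
gripper_width: 0.178
```

Call:
{"fn": "apply_moves", "kwargs": {
  "steps": [
    [[0.1,-12.2,4.65,0.83,0,0,0],[0.1,-13,1.3,0.83,0,0,0],[0.1,-12.9,-2.1,0.83,0,0,0],[0.1,-11.9,-5.35,0.83,0,0,0]]
  ]
}}

```text
time_s: 17.18
tcp_pos: [0.6118, -0.0555, 0.2121]
ee_rot: [[0.998, 0.066, 0.009], [0.066, -0.998, 0.001], [0.009, -0.0, -1.0]]
wrist_force: [6.7, 2.3, 1.5]
gripper_width: 0.182
```

The free push is about 4.8 N tangential. I continue.

Call:
{"fn": "apply_moves", "kwargs": {
  "steps": [
    [[0.1,-10.1,-8.25,0.83,0,0,0],[0.1,-7.65,-10.6,0.83,0,0,0],[0.1,-4.65,-12.2,0.83,0,0,0]]
  ]
}}

```text
time_s: 17.55
tcp_pos: [0.586, -0.0277, 0.2096]
ee_rot: [[0.998, 0.065, 0.005], [0.065, -0.998, -0.002], [0.005, 0.003, -1.0]]
wrist_force: [4.1, -3.7, 1.5]
gripper_width: 0.178
```

Call:
{"fn": "apply_moves", "kwargs": {
  "steps": [
    [[0.1,-1.3,-13,0.83,0,0,0],[0.1,2.1,-12.9,0.83,0,0,0]]
  ]
}}

```text
time_s: 17.8
tcp_pos: [0.5834, -0.0016, 0.2078]
ee_rot: [[0.998, 0.065, 0.0], [0.065, -0.998, -0.002], [0.0, 0.002, -1.0]]
wrist_force: [0.4, -4.8, 6.0]
gripper_width: 0.177
```

Call:
{"fn": "apply_moves", "kwargs": {
  "steps": [
    [[0.1,5.35,-11.9,0.83,0,0,0],[0.1,8.25,-10.1,0.83,0,0,0]]
  ]
}}

```text
time_s: 18.05
tcp_pos: [0.594, 0.0217, 0.2061]
ee_rot: [[0.998, 0.065, -0.003], [0.065, -0.998, -0.002], [-0.004, 0.002, -1.0]]
wrist_force: [-3.6, -3.0, 8.5]
gripper_width: 0.178
```

Call:
{"fn": "apply_moves", "kwargs": {
  "steps": [
    [[0.1,10.6,-7.65,0.83,0,0,0]]
  ]
}}

```text
time_s: 18.18
tcp_pos: [0.6037, 0.0307, 0.2052]
ee_rot: [[0.998, 0.066, -0.004], [0.066, -0.998, -0.001], [-0.004, 0.001, -1.0]]
wrist_force: [-4.8, -0.5, 8.4]
gripper_width: 0.179
```

Call:
{"fn": "apply_moves", "kwargs": {
  "steps": [
    [[0.1,12.2,-4.65,0.83,0,0,0],[0.1,13,-1.3,0.83,0,0,0]]
  ]
}}

```text
time_s: 18.42
tcp_pos: [0.6291, 0.0399, 0.2035]
ee_rot: [[0.998, 0.066, -0.003], [0.066, -0.998, 0.002], [-0.003, -0.002, -1.0]]
wrist_force: [-5.3, 3.4, 8.6]
gripper_width: 0.179
```

Call:
{"fn": "apply_moves", "kwargs": {
  "steps": [
    [[0.1,12.9,2.1,0.83,0,0,0],[0.1,11.9,5.35,0.83,0,0,0]]
  ]
}}

```text
time_s: 18.68
tcp_pos: [0.6554, 0.0347, 0.2018]
ee_rot: [[0.998, 0.067, -0.0], [0.067, -0.998, 0.003], [-0.0, -0.003, -1.0]]
wrist_force: [-3.2, 3.9, 8.5]
gripper_width: 0.183
```

Call:
{"fn": "apply_moves", "kwargs": {
  "steps": [
    [[0.1,10.1,8.25,0.83,0,0,0],[0.1,7.65,10.6,0.83,0,0,0]]
  ]
}}

```text
time_s: 18.92
tcp_pos: [0.675, 0.0171, 0.2002]
ee_rot: [[0.998, 0.067, 0.001], [0.067, -0.998, 0.003], [0.001, -0.003, -1.0]]
wrist_force: [-2.1, 4.6, 7.5]
gripper_width: 0.179
```

Call:
{"fn": "apply_moves", "kwargs": {
  "steps": [
    [[0.1,4.65,12.2,0.83,0,0,0]]
  ]
}}

```text
time_s: 19.05
tcp_pos: [0.6806, 0.0053, 0.1994]
ee_rot: [[0.998, 0.067, 0.002], [0.067, -0.998, 0.003], [0.002, -0.003, -1.0]]
wrist_force: [-2.2, 6.3, 7.5]
gripper_width: 0.18
```

Call:
{"fn": "apply_moves", "kwargs": {
  "steps": [
    [[0.1,1.3,8.6,0.56,0,0,0]]
  ]
}}

```text
time_s: 19.18
tcp_pos: [0.6825, -0.0029, 0.1989]
ee_rot: [[0.998, 0.066, 0.002], [0.066, -0.998, 0.004], [0.002, -0.004, -1.0]]
wrist_force: [-2.0, 8.1, 8.0]
gripper_width: 0.181
```

The tangential push is now 8.3 N and rising about 0.17 N per degree, so the pad is on the report. About 7° more should do it.

Call:
{"fn": "apply_moves", "kwargs": {
  "steps": [
    [[0.1,0,6,0.35,0,0,0]]
  ]
}}

```text
time_s: 19.3
tcp_pos: [0.6829, -0.0083, 0.1986]
ee_rot: [[0.998, 0.066, 0.003], [0.066, -0.998, 0.005], [0.003, -0.005, -1.0]]
wrist_force: [-1.6, 8.9, 8.2]
gripper_width: 0.179
```

Call:
{"fn": "apply_moves", "kwargs": {
  "steps": [
    [[0.1,-0.2,2.5,0.15,0,0,0]]
  ]
}}

```text
time_s: 19.42
tcp_pos: [0.683, -0.0105, 0.1984]
ee_rot: [[0.998, 0.067, 0.003], [0.067, -0.998, 0.005], [0.003, -0.005, -1.0]]
wrist_force: [-1.2, 8.5, 6.4]
gripper_width: 0.175
```

The push is 8.5–9 N at about 28° past contact, which puts roughly 60–80 N on the report. I ease off the elastic load, open and rise.

Call:
{"fn": "apply_moves", "kwargs": {
  "steps": [
    [[0.1,0,-1.5,0,0,0,0],[0.5,0,0,0,0,0,0],[0.5,0,0,0,0,0,0],[0.5,0,0,0,0,0,0],[0.5,0,0,0,0,0,0],[0.5,0,0,-10,0,0,0],[0.5,0,0,-30,0,0,0],[0.5,0,0,-40,0,0,0],[0.5,0,0,-40,0,0,0],[0.5,0,0,0,0,0,0]]
  ]
}}

```text
time_s: 20.68
tcp_pos: [0.6837, -0.013, 0.323]
ee_rot: [[0.998, 0.065, 0.01], [0.065, -0.998, 0.001], [0.01, 0.0, -1.0]]
wrist_force: [0.0, -0.3, -0.4]
gripper_width: 0.494
```

Run:
```python
from h import *
s=sense();print(s["time_s"],s["tcp_pos"],s["wrist_force"],s["gripper_width"])
d=capture("wrist")
for m in masks_of(d,"knob_mid")[:1]:
    ys,xs=np.nonzero(m["pixels"]);print("knob",fray_z(d,xs.mean(),ys.mean(),.197))
c=capture("scene");t=capture("top")
a=c["color"][190:310,225:385];b=t["color"][118:218,250:400]
save("end.png",np.vstack([cv2.resize(a,(400,300),interpolation=2),cv2.resize(b,(400,267),interpolation=2)]))
```

```text
20.675 [ 0.68370458 -0.01304004  0.3230266 ] [ 0.01808112 -0.26397578 -0.41364093] 0.4935444281315635
knob [ 0.68114039 -0.01086031  0.197     ]
```

View pics/end.png

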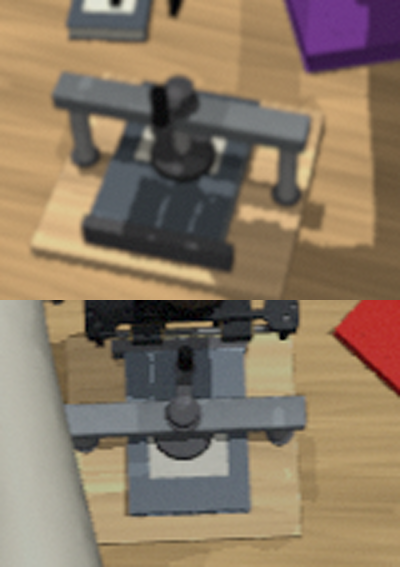

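The final view shows the report square at the fence (scene crop (90,220)–(235,250)), the pad down on it, and the gripper clear above. I'm handing in.

```bash
python3 -c "
from station import r
print(r.finish_job())"
```

```text
the job is handed in; nothing more can be done
None
```

The report is seated square against the fence, the pad is snugged down on it, and I handed the job in at about 21 s of the 72 s allowed.

**Seating:** I pushed the report in with both open fingers at 5–8 N and finished with a nudge of about 17 N at the fence. The pictures then showed the spine parallel to the fence and touching it.

**Snugging:** I gripped the knob and wound it clockwise about 346°. The push ran at about 4.7 N while free and rose to about 9 N (8.5 N on the last, slower step). That means roughly 60–80 N on the report, inside the 40–110 N range. I then let go and rose clear; the knob stayed where I left it and the wrist force read near zero.

**What went wrong or disagreed:**
- **First push:** it passed over the top of the report because the fully open fingertips sit about 23 mm further back than the nominal figure. I found no movement of the report and at most 1 N of force. I lowered the gripper and pushed again.
- **Pad force:** the two estimates differ slightly, about 58–65 N from the push and about 78 N from the angle past contact. Both are in range.
- **Pictures:** I viewed 12, which is two over the budget of 10.

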